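# Start and close the filler cap of a feed-water pot

### The arm

A 6-joint arm with a two-finger parallel gripper is mounted at the origin on a cart in front of the work surface, level with it; the furniture and walls round the work are solid. World frame = base frame: x ahead of the robot, y to its left, z up, the work surface at z = 0. Lengths are in mm, angles in rad, forces in N, time in s.
With the tool pointing down it reaches from about 275 to 825 mm from the base axis. Payload 4.9 kg.
Tool frame: the origin (TCP) lies at the very end of the fingers, on their centre line; the grasp point (between the pads) lies 19 mm behind it; z points along the fingers, y is the direction in which the jaws open and shut (so a half turn about z gives the same grasp; the last joint's range is limited). The gripper opens to 85 mm and grips with 20 to 120 N. Pads are 22 mm wide; open, the fingers measure 114 mm over their backs; the gripper's body (76 mm by 85 mm) begins 54 mm behind the grasp point. The pads swing forward as they close: fully open they stand 13 mm farther back than shut.
Start: joints at [-1.43, 0.326, -0.193, 1.052, 0, 1.437], TCP at [149.256, -529.378, 205.881] pointing down, gripper open.
Joint ranges: [-2.65, 2.65], [-0.97, 1.79], [-1.3, 1.35], [-1.93, 2.1], [-1.47, 1.37], [-3.14, 3.14]. Speed limits (rad/s): [2.57, 2.57, 3.14, 3.14, 3.14, 3.14].

### API

Orientations are given as [roll, pitch, yaw] about the fixed x, y, z axes, in that order (R = Rz(yaw) Ry(pitch) Rx(roll)).
In Python, from bench import bot, solve_ik, imaging gives the robot as it stands. Calls block until the motion is done:
- bot.move_ptp(position, orientation): joint-space move of the TCP to a pose.
- bot.movel(position, rot=None, max_speed=150, threshold=None): straight line of the TCP; rot=None keeps the orientation; max_speed is the mean speed in mm/s. With threshold (N) it stops when the force on the tool has changed by that much, and returns True; else False.
- bot.move_j(angles): joint-space move.
- bot.grip(opening, effort=None): opening from 0.0 (shut) to 1.0 (fully open); effort is the grip in N (None keeps the last); returns when the fingers have stopped.
- bot.dwell(seconds).
- solve_ik(position, orientation): joint angles nearest the present ones, or None.
- bot.get_state(): the state.
- imaging.capture(name): name is "scene" or "top" or "wrist"; returns the picture (400x640x3 uint8, blue, green, red); there is no depth.
- imaging.camera_model(name): a dict with "K" (3x3 intrinsics, pixels), "position" and "rotation" of the camera in the world. Camera axes: x right, y up, looking along -z (the intrinsics and any distortion apply to the point x, -y, -z); pixel columns grow to the right and rows downward; lengths in mm; the calibration is good to about 2 mm. The wrist camera is an equidistant fisheye: a pixel r from the principal point sees the ray r / f radians off the axis. A picture is of the moment at which its call begins: read the wrist's pose just before it. camera_model takes no time and is no camera call; for the wrist camera it gives the pose at the moment of the call.
A pose or a line that the arm cannot do raises bot.IKError and nothing moves.
- bot.sign_off(): hands the job in, once; it reports no verdict.
The state is a dict: "t": time; "qpos": joint angles; "joint_velocities": joint speeds; "effort": joint torques, N m; "tcp_pos": TCP position; "orientation": TCP orientation; "contact_force": force on the tool from outside, world axes, zero at the start; "wrist_torque": the same for the moment, N m; "opening": opening from 0.0 (shut) to 1.0 (fully open).
Only numpy, scipy, OpenCV 4.12 (cv2) and the standard library are available. Lean on these libraries where they do the work, as an engineer would, in place of code of your own. Each camera call takes 0.05 s, during which the arm holds its last target. There are 200 camera calls.

### The job

The wing-bar cap of the steel feed-water pot was put on with its thread not started, so it stands proud. Turn it back (anticlockwise from above) until it drops into the start of its thread, then screw it forward (clockwise) fully home and let go. Leave the round-knobbed cap of the other pot alone.

Things in the scene. Friction and masses are not known exactly. Their poses are not given: they have to be found in the camera images.
- filler_cap (a joint): Angle of the wing-bar cap, rad, growing clockwise seen from above (tightening). 0: bar in line with the pot's index ribs (thread start). Stops at -0.35 and +1.05 (fully home); starts at 0.45 to 0.8, friction 0.05 N m, stays where left. While up it rides on the thread and engages nothing; below +0.10 it can drop 8 mm, and once down it turns forward under the thread.
- filler_lift (a joint): Height of the wing-bar cap above its lowest position, m: about 0.008 at the start (standing on the thread), 0 when dropped into the thread start and when home. It falls by its own weight (150 g) unless held up; a gripper holding it must go down these 8 mm with it (a light push down is harmless). It must be below 0.002 to turn forward under the thread.
- filler_grip (a point): Centre of the wing bar, on the cap's axis; moves with the cap. x axis along the bar, z up. The bar, plain grey metal, is 54 long, 12 thick, 30 mm high: its top is 12 mm above this point, the flat top of the cap's knurled skirt (60 mm diameter, 22 high) 18 mm below it. 128 mm above the bench when home. Grasp the bar from above across its thickness.
- filler_pot: The pot under the wing-bar cap: plain steel cylinder, 96 mm diameter, shoulder 85 mm high, foot 110 mm, screwed to the bench, hose stub at its side (-y). Origin at the centre of its underside, z up; two short dark index ribs on the shoulder lie along its x axis. A like pot with the other cap stands at least 150 mm to its left or right.
- vent_cap (a joint): Turning angle of the cap on the other pot (like the first, but without ribs), rad, 0 at the start; leave it alone. This cap carries a round knob of 34 mm diameter instead of a bar; its top is 140 mm above the bench.
There are look-alikes about, which are no part of the job. Leave any red look-alike of the filler_pot alone.

How it is judged:
By the outcome, as a careful person would: the job done as asked, in the order asked, and still so for the second after the job is handed in, with the robot touching nothing.
It also fails if it takes over 35 s, if anything falls off the work surface, if the arm or the gripper's body presses on something with over 40 N, if the wrist force passes 120 N, or if a joint passes its speed limit or range.

## Working session

There is one attempt and no reset: what is moved stays moved. The work goes in short steps, each a Python script; the robot and the scene stay as the last script left them, time stands still between calls to the robot, and variables do not carry over. Pictures are saved under pics/ and viewed, about 8 in all and at most 12, crops included, and the job is handed in when it is done.

```bash
mkdir -p pics; ls; python3 - <<'E'
from bench import bot, solve_ik, imaging
import cv2
for n in ("scene","top"):
    cv2.imwrite(f"pics/{n}0.png",imaging.capture(n)); m=imaging.camera_model(n); print(n,m)
print(bot.get_state())
E
```

```text
pics
scene {'K': array([[408.63333225,   0.        , 323.22272206],
       [  0.        , 408.63333225, 202.132395  ],
       [  0.        ,   0.        ,   1.        ]]), 'position': array([-229.6004704 ,  595.99155129,  737.79372337]), 'rotation': array([ 0.93627344, -0.021285  , -2.15023296])}
top {'K': array([[452.4442794 ,   0.        , 314.87264439],
       [  0.        , 452.4442794 , 193.20745959],
       [  0.        ,   0.        ,   1.        ]]), 'position': array([ 415.77066371,  109.87908498, 1052.84457663]), 'rotation': array([ 0.08830609,  0.01600699, -1.59403906])}
{'t': 0.1, 'qpos': array([-1.43021388e+00,  3.26877390e-01, -1.93435508e-01,  1.05202390e+00,
        6.44280334e-06,  1.43660383e+00]), 'joint_velocities': array([-0.00093134, -0.00094191,  0.00199287,  0.00148438, -0.00125958,
       -0.0012357 ]), 'effort': array([ 2.83145573e-04, -4.44238007e+01,  2.63039893e+01,  7.86213001e-03,
       -1.46300786e-04,  4.09968720e-06]), 'tcp_pos': array([ 149.17195391, -528.82007504,  205.1943895 ]), 'orientation': array([-3.14006690e+00, -2.12484311e-04,  2.74774777e-01]), 'contact_force': array([-0.25231925,  0.35261392,  0.92280276]), 'wrist_torque': array([-0.00423919, -0.01300951,  0.00986448]), 'opening': 1.0075320770541494}
```

View pics/scene0.png

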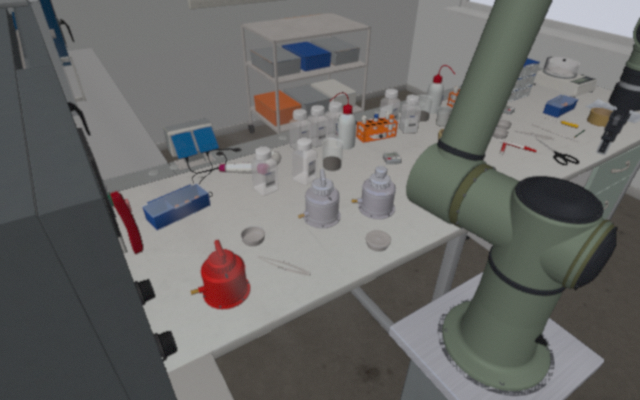

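View pics/top0.png

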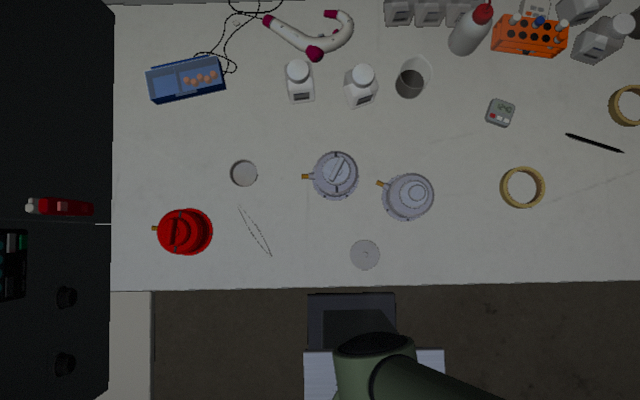

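The top view shows the wing-bar pot at about (336,172), with the vent pot at (407,195) and a red look-alike at (185,231). I'll write helpers, locate the cap and take a zoomed crop.

```bash
cat > h.py <<'E'
import numpy as np, cv2
from scipy.spatial.transform import Rotation as R
from bench import bot, solve_ik, imaging
def ray(m,u,v,fish=False):
    K=m["K"]; a=np.array([(u-K[0,2])/K[0,0],(v-K[1,2])/K[1,1]])
    if fish:
        t=np.hypot(*a); d=np.array([*(a/t*np.sin(t) if t>1e-9 else a),np.cos(t)])
    else: d=np.array([*a,1.])
    return R.from_euler("xyz",m["rotation"]).apply([d[0],-d[1],-d[2]])
def on_plane(m,u,v,z,fish=False):
    d=ray(m,u,v,fish); p=np.array(m["position"]); return p+d*(z-p[2])/d[2]
def proj(m,P):
    c=R.from_euler("xyz",m["rotation"]).inv().apply(np.array(P)-m["position"])
    return m["K"][0,2]+m["K"][0,0]*c[0]/-c[2], m["K"][1,2]-m["K"][1,1]*c[1]/-c[2]
E
python3 - <<'E'
from h import *
m=imaging.camera_model("top"); s=imaging.camera_model("scene")
for n,u,v,z in (("bar",339,168,148),("stubtip",304,177,50),("vent",414,189,140),("red",180,230,148)): print(n,on_plane(m,u,v,z).round(1))
P=on_plane(m,339,168,148); print("in scene",proj(s,P))
c=cv2.imread("pics/top0.png")[140:225,290:440]; cv2.imwrite("pics/c1.png",cv2.resize(c,None,fx=5,fy=5,interpolation=cv2.INTER_CUBIC))
E
```

```text
bar [546.   72.7 148. ]
stubtip [541.8 147.3  50. ]
vent [500.5 -77.8 140. ]
red [428.9 394.3 148. ]
in scene (np.float64(323.4632101341367), np.float64(172.6915488768352))
```

View pics/c1.png

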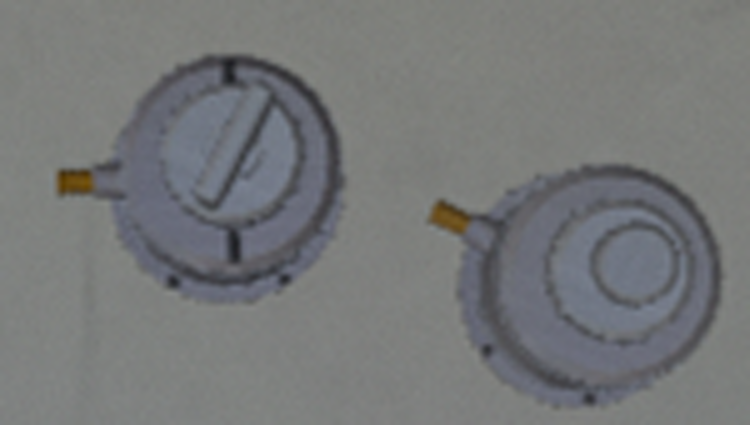

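Crop: the ribs are at crop (230,72) and (234,245). The bar ends are at about (258,90) and (207,200), so the bar sits clockwise of the ribs, as expected.

```bash
python3 - <<'E'
from h import *
m=imaging.camera_model("top")
f=lambda u,v,z:on_plane(m,290+(u+.5)/5-.5,140+(v+.5)/5-.5,z)
r1,r2,b1,b2=f(230,72,86),f(234,245,86),f(258,90,148),f(205,200,148)
print("ribs",r1.round(1),r2.round(1),"mid",((r1+r2)/2).round(1)); print("bar",b1.round(1),b2.round(1),"mid",((b1+b2)/2).round(1),"len",np.linalg.norm(b1-b2))
ang=lambda d:np.arctan2(d[1],d[0])
yr,yb=ang(r1-r2),ang(b1-b2); print("rib yaw",yr,"bar yaw",yb,"cap",yr-yb)
C=(b1+b2)/2
for k in (0,np.pi,-np.pi):
    for a in (-.15,yr-yb,1.1):
        q=solve_ik([C[0],C[1],125],[np.pi,0,yr-a+k]); print(round(k,1),round(a,2),None if q is None else np.round(q,2))
bot.move_ptp([C[0],C[1],270],[np.pi,0,yb])
w=imaging.camera_model("wrist"); im=imaging.capture("wrist"); cv2.imwrite("pics/w1.png",im)
s=bot.get_state(); print(s["t"],s["tcp_pos"],s["orientation"],w)
E
```

```text
ribs [585.6  76.6  86. ] [510.5  76.9  86. ] mid [548.1  76.8  86. ]
bar [567.1  67.6 148. ] [522.9  90.2 148. ] mid [545.   78.9 148. ] len 49.6160126316698
rib yaw -0.004443117264526683 bar yaw -0.47235627667379826 cap 0.4679131594092716
0 -0.15 [ 0.01  0.39 -0.31  0.86  0.    3.01]
0 0.47 [ 0.01  0.39 -0.31  0.86  0.   -2.66]
0 1.1 [ 0.01  0.39 -0.31  0.86  0.   -2.03]
3.1 -0.15 [ 0.01  0.39 -0.31  0.86  0.   -0.14]
3.1 0.47 [ 0.01  0.39 -0.31  0.86  0.    0.48]
3.1 1.1 [ 0.01  0.39 -0.31  0.86  0.    1.11]
-3.1 -0.15 [ 0.01  0.39 -0.31  0.86  0.   -0.14]
-3.1 0.47 [ 0.01  0.39 -0.31  0.86  0.    0.48]
-3.1 1.1 [ 0.01  0.39 -0.31  0.86  0.    1.11]
3.5583 [545.03669615  78.54476095 269.93808252] [ 3.14146290e+00  5.79408955e-05 -4.73090983e-01] {'K': array([[309.70691629,   0.        , 320.20312584],
       [  0.        , 309.70691629, 197.88237253],
       [  0.        ,   0.        ,   1.        ]]), 'position': array([604.88799767,  49.29456155, 437.64174004]), 'rotation': array([-2.67335933e-01,  1.98982976e-05, -2.04418202e+00])}
```

View pics/w1.png

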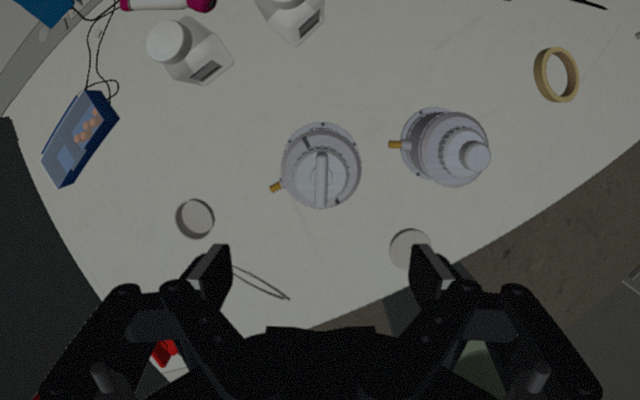

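The wrist view shows the bar upright at column 320, rows 150–208, so yaw ≈ -0.47 is right. Joint 6 needs the other half turn (q6≈0.48) to have the range. I'll flip, come lower and measure once more.

```bash
python3 - <<'E'
from h import *
bot.move_ptp([545,78.5,215],[np.pi,0,np.pi-.472])
w=imaging.camera_model("wrist"); im=imaging.capture("wrist"); s=bot.get_state(); print(s["t"],s["qpos"].round(2),s["tcp_pos"].round(1),s["orientation"])
import pickle; pickle.dump(w,open("w2.pkl","wb")); cv2.imwrite("w2.png",im)
def pj(P):
    c=R.from_euler("xyz",w["rotation"]).inv().apply(np.array(P)-w["position"]); a=np.array([c[0],-c[1]]); r=np.hypot(*a); t=np.arctan2(r,-c[2]); return w["K"][:2,2]+a/r*t*w["K"][0,0]
u,v=pj([545,78.5,148]).astype(int); print(u,v)
x0,y0=max(u-75,0),max(v-55,0); print(x0,y0); c=im[y0:y0+110,x0:x0+150]; cv2.imwrite("pics/c2.png",cv2.resize(c,None,fx=5,fy=5,interpolation=cv2.INTER_CUBIC))
E
```

```text
6.2583 [ 0.01  0.32 -0.18  1.07  0.    0.48] [545.   78.5 215. ] [3.14156331e+00 5.17526045e-05 2.66971249e+00]
318 201
243 146
```

View pics/c2.png

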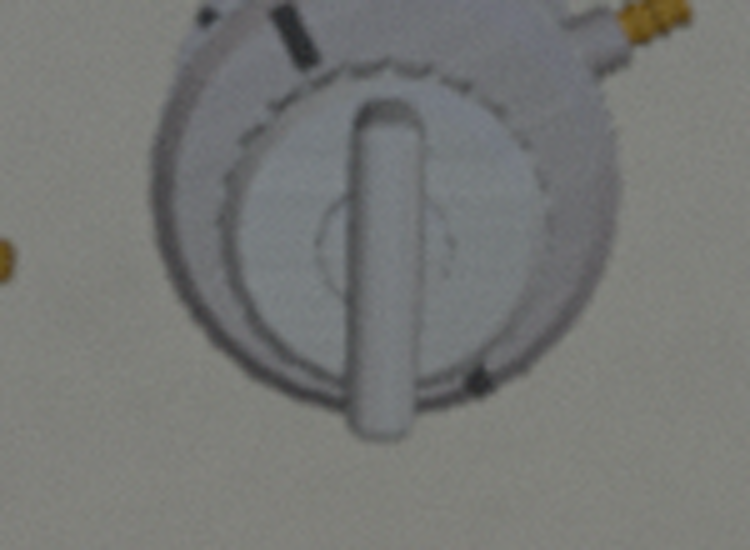

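Close-up: the bar's top face runs from crop (388,124) to (381,436), with the index rib at (296,36) and its partner just showing at (480,380).

```bash
python3 - <<'E'
from h import *
import pickle; w=pickle.load(open("w2.pkl","rb"))
f=lambda u,v,z:on_plane(w,243+(u+.5)/5-.5,146+(v+.5)/5-.5,z,True)
print("cam",w["position"])
b1,b2=f(388,124,148),f(381,436,148); d=b2-b1; C=(b1+b2)/2
print(b1.round(1),b2.round(1),"mid",C.round(1),"len",np.linalg.norm(d).round(1),"yaw",np.arctan2(d[1],d[0]))
l,r=f(352,280,148),f(418,280,148); print("width",np.linalg.norm(l-r))
r1,r2=f(277,10,86),f(312,65,86); print("rib",r1.round(1),r2.round(1),"yaw",np.arctan2(*(r2-r1)[1::-1])); print("rib2",f(480,380,86).round(1))
E
```

```text
cam [485.70713728 110.08813383 382.73760482]
[523.7  90.8 148. ] [568.9  66.3 148. ] mid [546.3  78.6 148. ] len 51.4 yaw -0.49432580497681383
width 10.412187852114478
rib [504.   76.8  86. ] [516.6  77.9  86. ] yaw 0.08154629733809125
rib2 [589.2  78.3  86. ]
```

Two measurements agree: centre (546,78), bar yaw ≈ -0.485, rib yaw ≈ 0, cap ≈ 0.48. I'll grasp the bar now.

```bash
python3 - <<'E'
from h import *
y=np.pi-.487
bot.move_ptp([546,78.2,165],[np.pi,0,y])
hit=bot.movel([546,78.2,123],max_speed=60,threshold=10)
def p(l):
    s=bot.get_state(); print(l,round(s["t"],2),s["tcp_pos"].round(1),(s["orientation"][2]-np.pi).round(3),s["contact_force"].round(1),s["wrist_torque"].round(2),round(s["opening"],3))
p(hit)
bot.grip(0.0,30); p("grip")
E
```

```text
False 7.42 [546.2  78.2 123.1] -0.487 [ 0.1 -0.5 -0.5] [ 0.03  0.   -0.04] 1.0
grip 8.19 [546.   78.2 123. ] -0.487 [-1.  -0.9  0.2] [0.02 0.01 0.  ] 0.001
```

The opening reads 0.001 where a 12 mm bar should give about 0.14, so I'll look before doing anything else.

```bash
python3 - <<'E'
from h import *
im=imaging.capture("wrist"); cv2.imwrite("pics/w3.png",cv2.resize(im[130:400,180:460],None,fx=2.1,fy=2.1)); 
im=imaging.capture("scene"); cv2.imwrite("pics/s3.png",cv2.resize(im[120:270,240:440],None,fx=4,fy=4))
E
```

```text
(no output)
```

View pics/w3.png

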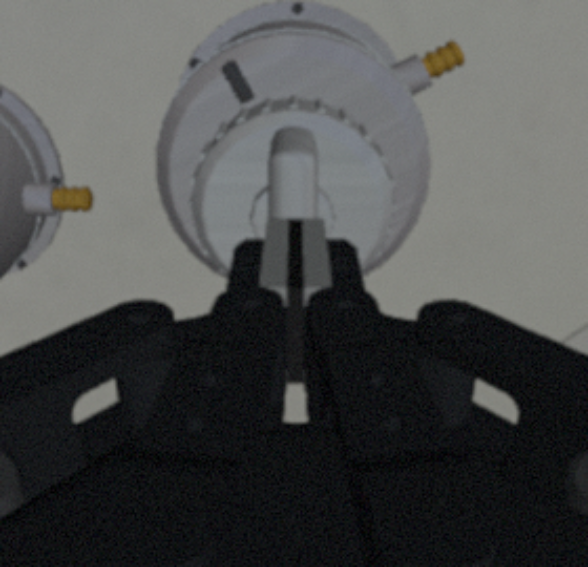

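View pics/s3.png

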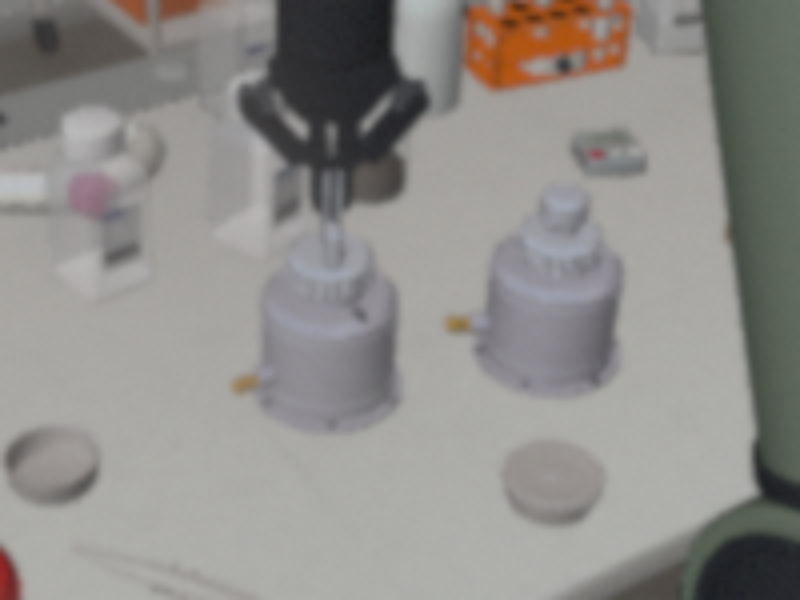

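The scene view shows the fingers at the bar. In the wrist view the pads, at (265–323, 220–290), look nearly shut and in front of the bar. I'll check the heights by triangulating the two wrist views and projecting the TCP.

```bash
python3 - <<'E'
from h import *
import pickle; w2=pickle.load(open("w2.pkl","rb"))
w1={'K':w2["K"],'position':np.array([604.88799767,49.29456155,437.64174004]),'rotation':np.array([-2.67335933e-01,1.98982976e-05,-2.04418202])}
im=cv2.imread("pics/w1.png"); cv2.imwrite("pics/c3.png",cv2.resize(im[125:235,260:400],None,fx=5,fy=5,interpolation=cv2.INTER_CUBIC))
for z in (110,120,130,140,148):
    a=[on_plane(w1,320.5,v,z,True) for v in (152,207)]; b=[on_plane(w2,243+u/5-.4,146+v/5-.4,z,True) for u,v in((388,124),(381,436))]
    print(z,((a[0]+a[1])/2).round(1)[:2],np.linalg.norm(a[0]-a[1]).round(1),((b[0]+b[1])/2).round(1)[:2],np.linalg.norm(b[0]-b[1]).round(1))
w=imaging.camera_model("wrist"); s=bot.get_state()
def pj(P):
    c=R.from_euler("xyz",w["rotation"]).inv().apply(np.array(P)-w["position"]); a=np.array([c[0],-c[1]]); r=np.hypot(*a); t=np.arctan2(r,-c[2]); return w["K"][:2,2]+a/r*t*w["K"][0,0]
for dz in (0,10,20,30,40):
  for e in (-11,11):
    P=s["tcp_pos"]+R.from_euler("xyz",s["orientation"]).apply([e,0,-dz]); print(dz,e,((pj(P)-[180,130])*2.1).round(0))
E
```

```text
110 [542.7  80.8] 61.0 [556.1  73.4] 59.8
120 [544.6  79.8] 59.1 [553.5  74.8] 57.6
130 [546.5  78.9] 57.2 [550.9  76.1] 55.4
140 [548.4  77.9] 55.4 [548.4  77.5] 53.2
148 [549.9  77.1] 53.9 [546.3  78.6] 51.4
0 -11 [290. 252.]
0 11 [290. 178.]
10 -11 [290. 268.]
10 11 [290. 191.]
20 -11 [290. 285.]
20 11 [289. 205.]
30 -11 [289. 304.]
30 11 [289. 220.]
40 -11 [289. 326.]
40 11 [289. 238.]
```

View pics/c3.png

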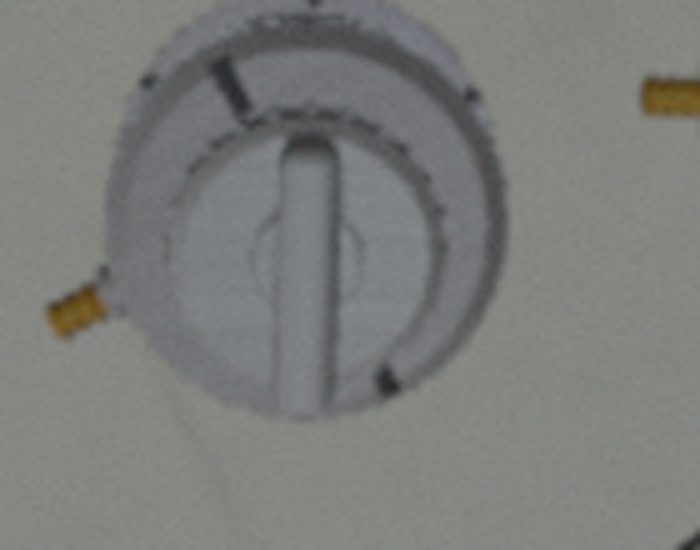

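```bash
python3 - <<'E'
from h import *
s=imaging.camera_model("scene")
d=np.array([.883,-.469,0])
for z in (118,123,148,153,180):
    for e in (-27,-11,0): print(z,e,((np.array(proj(s,np.array([546,78.2,z])+e*d))-[240,120])*4).round(0))
a=cv2.imread("pics/scene0.png")[155:205,295:350]; im=imaging.capture("scene"); b=im[155:205,295:350]
cv2.imwrite("pics/cmp.png",cv2.resize(np.hstack([a,b]),None,fx=7,fy=7,interpolation=cv2.INTER_CUBIC))
E
```

```text
118 -27 [330. 272.]
118 -11 [328. 259.]
118 0 [326. 250.]
123 -27 [330. 266.]
123 -11 [328. 253.]
123 0 [326. 244.]
148 -27 [331. 235.]
148 -11 [328. 222.]
148 0 [327. 213.]
153 -27 [331. 229.]
153 -11 [329. 216.]
153 0 [327. 207.]
180 -27 [332. 194.]
180 -11 [329. 181.]
180 0 [328. 172.]
```

View pics/cmp.png

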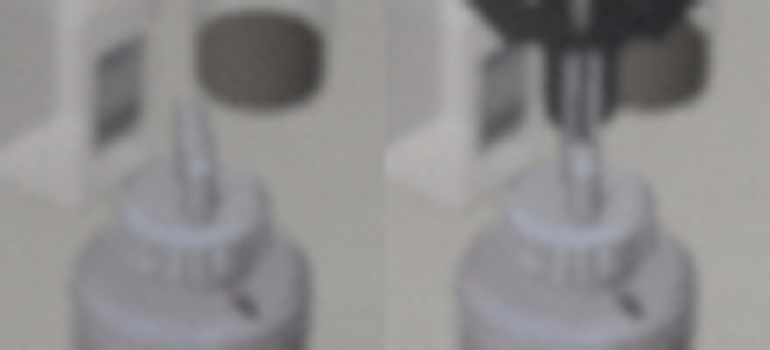

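Both cameras agree that the finger ends are at z ≈ 152. That is about 29 mm above the reported TCP, and they closed just above the bar with no contact. I'll reopen, go down about 28 mm more under a force guard, and use the opening as the grip test.

```bash
cat >> h.py <<'E'
def p(l):
    s=bot.get_state(); print(l,round(s["t"],2),s["tcp_pos"].round(1),round((s["orientation"][2]%(2*np.pi))-np.pi,3),s["contact_force"].round(1),s["wrist_torque"].round(2),round(s["opening"],3),flush=True)
E
python3 - <<'E'
from h import *
p("0"); bot.grip(1.0)
hit=bot.movel([546,78.2,95.5],max_speed=60,threshold=8); p(hit)
if not hit: bot.grip(0.0,30); p("grip")
E
```

```text
0 8.34 [546.   78.2 123. ] -0.487 [ 0.3  0.  -0.6] [ 0.01 -0.01  0.01] -0.0
False 9.73 [545.8  78.2  95.2] -0.487 [-0.8 -0.7 -0. ] [ 0.01 -0.02 -0.05] 0.998
grip 10.39 [545.8  77.5  95.6] -0.487 [-1.4 -3.4  2.6] [-0.57  0.24  0.04] 0.133
```

Opening 0.133 means the 12 mm bar is held. Next I'll turn back past the ribs and then lower it.

```bash
python3 - <<'E'
from h import *
q=bot.get_state()["qpos"].copy(); q[5]-=0.28; bot.move_j(q); p("half")
q[5]-=0.28; bot.move_j(q); p("back")
s=bot.get_state()["tcp_pos"]
hit=bot.movel([545.9,78,s[2]-8.5],max_speed=15,threshold=15); p(hit)
E
```

```text
half 10.77 [545.5  77.   95.5] -0.211 [-1.5 -4.2  1.4] [-0.58  0.22  0.05] 0.133
back 11.14 [545.5  76.6  95.2] 0.07 [-0.7 -5.3 -0.5] [-0.89  0.16  0.08] 0.133
True 11.66 [545.5  76.5  88.2] 0.069 [-1.5 -1.5  5.1] [ 0.07  0.15 -0.02] 0.135
```

It came down 7 mm, then met firm contact, which fits a drop. I'll release briefly so the cap settles fully, check with a picture, regrip and turn forward in steps while watching the torque.

```bash
python3 - <<'E'
from h import *
bot.grip(0.3); p("rel")
im=imaging.capture("scene"); cv2.imwrite("pics/s5.png",cv2.resize(im[150:230,290:400],None,fx=6,fy=6,interpolation=cv2.INTER_CUBIC))
bot.movel([546,78.2,88],max_speed=30,threshold=10); bot.grip(0.0,40); p("regrip")
q=bot.get_state()["qpos"].copy()
for d in (.15,.35,.35,.2):
    q[5]+=d; bot.move_j(q); p(d)
    if abs(bot.get_state()["wrist_torque"][2])>.8: break
E
```

```text
rel 11.95 [544.5  76.1  87.2] 0.071 [-0.3 -0.1 -0. ] [0.02 0.02 0.04] 0.304
regrip 12.52 [546.2  76.5  88.2] 0.07 [ 1.  -5.8  0.8] [-0.79  0.09 -0.  ] 0.135
0.15 12.78 [546.2  76.5  88.2] -0.077 [0.1 0.5 0.7] [ 0.32 -0.06 -0.07] 0.132
0.35 13.21 [546.3  76.8  88.2] -0.426 [ 0.8  1.  -0.8] [ 0.6  -0.07 -0.02] 0.134
0.35 13.63 [546.5  77.1  88.2] -0.775 [ 0.8  2.8 -1.2] [ 0.97 -0.34 -0.07] 0.133
0.2 13.94 [546.7  77.1  88.3] -0.974 [ 2.4  4.4 -0.9] [ 1.34 -0.56  0.05] 0.132
```

View pics/s5.png

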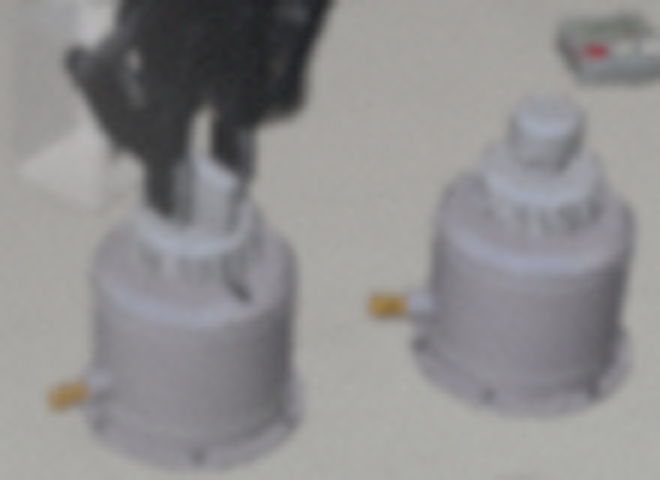

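The cap's skirt now sits lower on the shoulder, at about (195,240), so the drop is confirmed. I'll continue in small steps to the home stop.

```bash
python3 - <<'E'
from h import *
q=bot.get_state()["qpos"].copy()
for i in range(8):
    q[5]+=.03; bot.move_j(q); p(i)
    if abs(bot.get_state()["wrist_torque"][2])>.5: break
E
```

```text
0 14.19 [546.7  77.2  88.3] -1.001 [ 2.2  3.3 -1.3] [ 0.99 -0.4  -0.03] 0.132
1 14.44 [546.7  77.2  88.3] -1.033 [ 1.5  1.9 -2.3] [ 1.03 -0.47 -0.  ] 0.132
2 14.69 [546.7  77.1  88.3] -1.062 [ 1.6  2.8 -1.6] [ 0.97 -0.49  0.53] 0.134
```

The stop is felt at yaw −1.06, close to the expected +1.05. I'll make one more small confirming push, release, retreat and check.

```bash
python3 - <<'E'
from h import *
q=bot.get_state()["qpos"].copy(); q[5]+=.035; bot.move_j(q); p("push")
bot.dwell(.2); p("held"); bot.grip(1.0); p("open")
c=bot.get_state()["tcp_pos"]; bot.movel([546.3,77.8,c[2]+2],max_speed=30); bot.movel([546.3,77.8,240],max_speed=120); 
bot.move_ptp([430,250,320],[np.pi,0,np.pi-1.05]); p("away")
im=imaging.capture("top"); cv2.imwrite("top6.png",im); cv2.imwrite("pics/c6.png",cv2.resize(im[140:225,290:440],None,fx=5,fy=5,interpolation=cv2.INTER_CUBIC))
im=imaging.capture("scene"); cv2.imwrite("scene6.png",im)
a=cv2.imread("pics/scene0.png")[145:235,290:400]; b=im[145:235,290:400]
cv2.imwrite("pics/c7.png",cv2.resize(np.hstack([a,b]),None,fx=3.6,fy=5,interpolation=cv2.INTER_CUBIC))
E
```

```text
push 14.94 [546.6  77.1  88.3] -1.094 [ 2.1  1.2 -1.6] [ 0.77 -0.37  1.1 ] 0.131
held 15.14 [546.7  77.1  88.3] -1.096 [ 1.5  1.9 -0.5] [ 0.69 -0.31  1.14] 0.133
open 15.85 [546.7  77.1  88.3] -1.097 [ 0.6 -0.2 -1.4] [ 0.01 -0.06 -0.01] 1.004
away 18.39 [430.3 249.4 319.3] -1.05 [ 0.5 -0.9 -0.3] [-0.02 -0.02  0.  ] 1.002
```

View pics/c6.png

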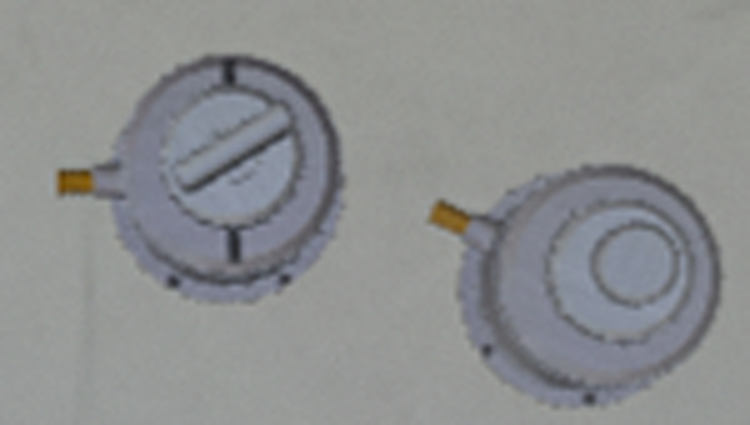

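View pics/c7.png

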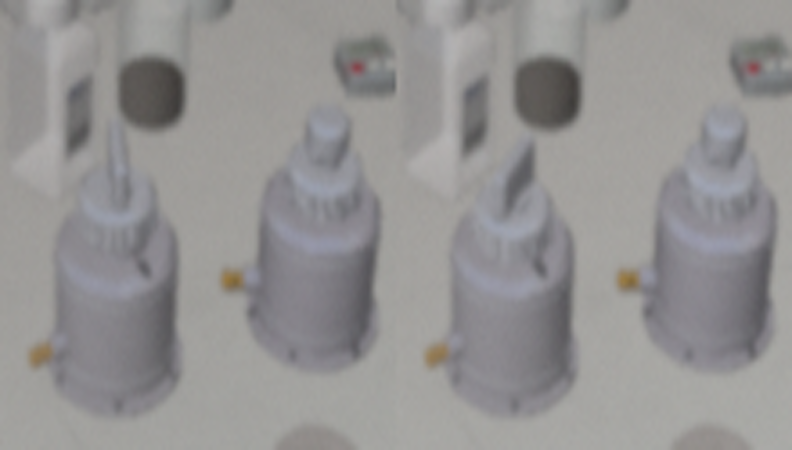

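The skirt's front edge is about 2.6 px lower in the scene view (8 mm predicts 2.5 px). The bar edges read 1.02–1.04 rad clockwise of the ribs, and the vent cap hasn't moved. I'll hand it in.

```bash
python3 - <<'E'
from h import *
bot.sign_off()
E
```

```text
the job is handed in; nothing more can be done
```

The wing-bar cap is screwed fully home and released. I handed the job in at about 18.5 s of the 35 s allowed, with the arm clear of everything. No verdict was reported.

- **What I did:** I gripped the bar at about +0.48 rad and turned it back to about −0.07. It went down 7 mm with the gripper before meeting contact. I opened the fingers briefly so it could settle, regripped, and turned it forward to the stop, which I felt at about +1.06 rad (1.1 N m).
- **First grasp missed:** The fingers closed just above the bar because their ends stood about 29 mm higher than the reported TCP. Two camera views agreed on this. I reopened, went lower under a force guard, and the second grip held (opening 0.133).
- **Last checks:**
  - The cap sits about 2.6 px lower in the scene view than at the start; 8 mm should show as about 2.5 px.
  - The bar's edges read 1.02–1.04 rad clockwise of the ribs. A rougher reading of the bar's end points gave 0.97, within pixel error. I took the torque stop as decisive.
  - The round-knobbed cap looks unchanged, and I never went near the red pot.

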